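# Change the mixer over to citrus

### The arm

A 6-joint arm with a two-finger parallel gripper is mounted at the origin on the work surface. World frame = base frame: x ahead of the robot, y to its left, z up, the work surface at z = 0. Lengths are in m, angles in rad, forces in N, time in s.
With the tool pointing down it reaches from about 0.35 to 1 m from the base axis. Payload 7.1 kg.
Tool frame: the origin (TCP) lies between the finger pads; the fingertips stand 22 mm ahead of it and the grasp point (between the pads) lies 3 mm ahead of it; z points along the fingers, y is the line along which they close (so a half turn about z gives the same grasp; the last joint's range is limited). The gripper opens to 85 mm and grips with 20 to 120 N. Pads are 22 mm wide; open, the fingers measure 114 mm over their backs; the gripper's body (76 mm by 85 mm) begins 54 mm behind the grasp point. The pads swing forward as they close: fully open they stand 13 mm farther back than shut.
Start: joints at [-1.277, 0.423, 1.63, -0, 1.089, -0.019], TCP at [0.192, -0.595, 0.253] pointing down, gripper open.
Joint ranges: [-3, 3], [-0.9, 2.11], [0.09, 2.58], [-1.31, 4.45], [0.11, 2.69], [-2.54, 2.54]. Speed limits (rad/s): [2.39, 2.39, 3.01, 3.14, 3.14, 3.14].

### API

Orientations are given as a rotation vector (axis times angle).
In Python, from rig import manip gives the robot as it stands. The module is installed in compiled form; this text tells all that it offers. Calls block until the motion is done:
- manip.move_to(position, orientation): joint-space move of the TCP to a pose.
- manip.servo_line(position, orientation=None, rate=0.15): straight line of the TCP; orientation=None keeps the orientation; rate is the mean speed in m/s.
- manip.set_joints(angles): joint-space move.
- manip.command_gripper(opening, f_grip=None): finger opening in m; f_grip is the grip in N (None keeps the last); returns when the fingers have stopped.
- manip.hold(seconds).
- manip.solve_ik(position, orientation): joint angles nearest the present ones, or None.
- manip.camera(name): name is "scene" or "top" or "wrist"; returns a dict with "image" (384x512x3 uint8, red, green, blue), "fx", "fy", "cx", "cy" (pixels), "cam_to_world" (4x4, takes a point from camera to world coordinates); the wrist camera has in their place "mount" (4x4, takes a point from camera to tool coordinates, whose origin is the TCP and whose axes are the flange's). Camera axes: x right, y down, z forward; pixel columns grow to the right and rows downward; lengths in m; the calibration is good to about 2 mm. A picture is of the moment at which its call begins: read the wrist's pose just before it. There is no depth.
A pose or a line that the arm cannot do raises manip.IKError and nothing moves.
- manip.sign_off(): hands the job in; it is judged then, once.
Readings, each from a call of its own:
- manip.get_time(): time.
- manip.get_joint_positions(): joint angles.
- manip.get_joint_vel(): joint speeds.
- manip.get_tau(): joint torques, N m.
- manip.get_position(): TCP position.
- manip.get_ee_rot(): TCP orientation.
- manip.get_contact_force(): force on the tool from outside, world axes, zero at the start.
- manip.get_torque(): the same for the moment, N m.
- manip.get_width(): finger opening in m.
- manip.get_grip_force(): force on a finger pad.
Only numpy, scipy, OpenCV 4.12 (cv2) and the standard library are available. Lean on these libraries where they do the work, as an engineer would, in place of code of your own. Each camera call takes 0.05 s, during which the arm holds its last target. There are 200 camera calls.

### The job

Change the mixer over from baking to citrus: put every washed beater from the steel drainer away head down in the wooden caddy, one to a well, push the splash guard's sleeve down over the mixer's collar, and then push the reamer onto the drive spigot, both fully home. Once guard and reamer are home, give it a trial run, pressing the keys fully and one at a time: power (the large key on the robot's left), spin (on the robot's right), and power again to switch off; do not press the middle key. Leave the jars, the pepper mill and everything else on the counter where they stand.

Things in the scene. Friction and masses are not known exactly. Their poses are not given: they have to be found in the camera images.
- mixer: matte black low mixer, 285 x 190 mm, 100 mm high, fixed. Origin at z = 0 under the drive axis; local x points away from the key console (on the robot's side), y to the robot's left. On the axis: a flat shoulder (radius 62 mm) at height 112 mm; the collar, a post 34 mm in diameter, 112 to 140 mm, 3 mm bevel; the drive spigot, 16 mm in diameter, 140 to 176 mm, its top 9 mm tapering to 9 mm
- collar_top (a point): point on the drive axis at the top of the collar, 140 mm above the counter: the reamer's underside lies here when home; the guard's underside lies 28 mm lower, on the shoulder
- spigot_tip (a point): tip of the drive spigot, 176 mm above the counter, on the same axis
- guard: stainless splash guard: round dish 154 mm across, floor 4 mm thick, flared rim 22 mm high, with an open upright sleeve at its centre (44 mm outside, 37 mm bore, top 25 mm above the underside). About 0.22 kg. Starts right way up on the counter to the robot's right. Origin: centre of the underside; local z up
- reamer: steel citrus reamer: cylindrical skirt 48 mm across and 20 mm high, above it a ribbed cone to 61 mm; in its underside a central bore 19 mm in diameter, 40 mm deep. About 0.16 kg. Starts upright on the counter to the robot's right. Origin: centre of the underside; local z up
- drainer: open stainless cutlery drainer with slotted sides, 116 x 116 mm and 70 mm high, fixed, 3 mm sheet, to the robot's left; four cells 53 mm square centred 28 mm either side of its middle in local x and y, floor 3 mm up. Origin: centre of its underside
- caddy: wooden storage block, 116 x 116 mm and 80 mm high, fixed, to the robot's left (it and the drainer may change places); four square wells 41 mm wide and 70 mm deep, centred 29 mm either side of its middle in local x and y, well floor 10 mm above its underside. Origin: centre of its underside
- key_power (a joint): travel of the power key (the large key, 26 mm across, at the robot's left of the row of three on the mixer's console): 0 up, 0.006 m fully down; a spring key, 1.2 N to start and 4 N fully down; counts as pressed beyond 0.0042 m
- key_high (a joint): travel of the middle key (high speed, 16 mm across); same spring
- key_spin (a joint): travel of the spin key (16 mm across, at the robot's right of the row); same spring, counts as pressed beyond 0.0042 m
- key_power_top (a point): centre of the top of the power key, 122 mm above the counter when up; it is pressed straight down
- key_high_top (a point): centre of the top of the middle key, 48 mm from the keys on either side
- key_spin_top (a point): centre of the top of the spin key, 122 mm above the counter when up
- beater1: wire whisk beater, 155 mm long: head 32 mm across and 80 mm long, then a round steel shaft 10 mm in diameter and 75 mm long, thin cross pin near its end. About 70 g. May be absent (None). Starts standing head down, shaft up, in a cell of the drainer. Origin: centre of the head's free end; local z towards the shaft end
- beater2: wire whisk beater, 155 mm long: head 32 mm across and 80 mm long, then a round steel shaft 10 mm in diameter and 75 mm long, thin cross pin near its end. About 70 g. May be absent (None). Starts standing head down, shaft up, in a cell of the drainer. Origin: centre of the head's free end; local z towards the shaft end
- beater3: spiral dough hook beater, 155 mm long: head 32 mm across and 80 mm long, then a round steel shaft 10 mm in diameter and 75 mm long, thin cross pin near its end. About 70 g. May be absent (None). Starts standing head down, shaft up, in a cell of the drainer. Origin: centre of the head's free end; local z towards the shaft end
- beater4: spiral dough hook beater, 155 mm long: head 32 mm across and 80 mm long, then a round steel shaft 10 mm in diameter and 75 mm long, thin cross pin near its end. About 70 g. May be absent (None). Starts standing head down, shaft up, in a cell of the drainer. Origin: centre of the head's free end; local z towards the shaft end
- spice_jar: small spice jar, 44 mm across and 75 mm high; to be left alone. Origin: centre of its underside
- pepper_mill: dark wooden pepper mill, 48 mm across and 118 mm high; to be left alone. Origin: centre of its underside
- honey_jar: honey jar, 60 mm across and 95 mm high; to be left alone. Origin: centre of its underside

How it is judged:
By the outcome, as a careful person would: the job done as asked, in the order asked, and still so for the second after the job is handed in, with the robot touching nothing.
Of beater1, beater2, beater3, beater4 only 2 to 4 are there at a start; the rules pass over those that are not, and their reading is None.
At some moment in a run one of guard, reamer may be knocked a few centimetres aside while the robot is not near it.
It also fails if it takes over 210 s, if anything falls off the work surface, if the arm or the gripper's body presses on something with over 40 N, if the wrist force passes 120 N, or if a joint passes its speed limit or range.

## Working session

There is one attempt and no reset: what is moved stays moved. The work goes in short steps, each a Python script; the robot and the scene stay as the last script left them, time stands still between calls to the robot, and variables do not carry over. Pictures are saved under pics/ and viewed, at most 14 in all, crops included, and the job is handed in when it is done.

```bash
mkdir -p pics
cat > h.py <<'E'
import numpy as np, cv2
from rig import manip as m
from scipy.spatial.transform import Rotation as R
def ray(c,u,v):
    M=np.array(c["cam_to_world"]); d=M[:3,:3]@[(u-c["cx"])/c["fx"],(v-c["cy"])/c["fy"],1]
    return M[:3,3],d/np.linalg.norm(d)
def onz(c,u,v,z):
    o,d=ray(c,u,v); return o+d*(z-o[2])/d[2]
def proj(c,p):
    M=np.linalg.inv(c["cam_to_world"]); q=M[:3,:3]@p+M[:3,3]
    return c["fx"]*q[0]/q[2]+c["cx"],c["fy"]*q[1]/q[2]+c["cy"]
def wcam():
    p=m.get_position(); r=m.get_ee_rot(); c=m.camera("wrist")
    T=np.eye(4); T[:3,:3]=R.from_rotvec(r).as_matrix(); T[:3,3]=p
    c["cam_to_world"]=T@np.array(c["mount"]); return c
def save(c,n,s=1): cv2.imwrite(f"pics/{n}.png",cv2.resize(c["image"][:,:,::-1],None,fx=s,fy=s))
def down(yaw): # tool z down, tool y axis at angle yaw in world
    y=np.array([np.cos(yaw),np.sin(yaw),0]); z=np.array([0,0,-1.]); x=np.cross(y,z)
    return R.from_matrix(np.c_[x,y,z]).as_rotvec()
E
python3 - <<'E'
from h import *
for n in("scene","top"):
    c=m.camera(n); save(c,n+"0",1.5); print(n,c["fx"],c["cx"],c["cy"],np.round(c["cam_to_world"],3).tolist())
    np.save(n+"0.npy",c,allow_pickle=True)
c=wcam(); print(np.round(c["mount"],3).tolist(),m.get_ee_rot(),m.get_time())
save(c,"w0")
E
```

```text
scene 442.6695624797653 257.9862215815865 188.22365409624402 [[0.523, 0.603, -0.603, 1.28], [0.852, -0.361, 0.379, -0.47], [0.011, -0.712, -0.702, 1.009], [0.0, 0.0, 0.0, 1.0]]
top 423.42893972668577 259.7232202376359 191.5365865938732 [[0.029, -0.984, 0.173, 0.282], [-1.0, -0.03, -0.003, 0.009], [0.008, -0.173, -0.985, 1.404], [0.0, 0.0, 0.0, 1.0]]
[[-0.001, -0.966, -0.259, 0.066], [1.0, -0.001, -0.0, 0.001], [0.0, -0.259, 0.966, -0.12], [0.0, 0.0, 0.0, 1.0]] [-3.10202266e+00 -4.89169118e-01  3.13636598e-04] 0.15
```

View pics/top0.png

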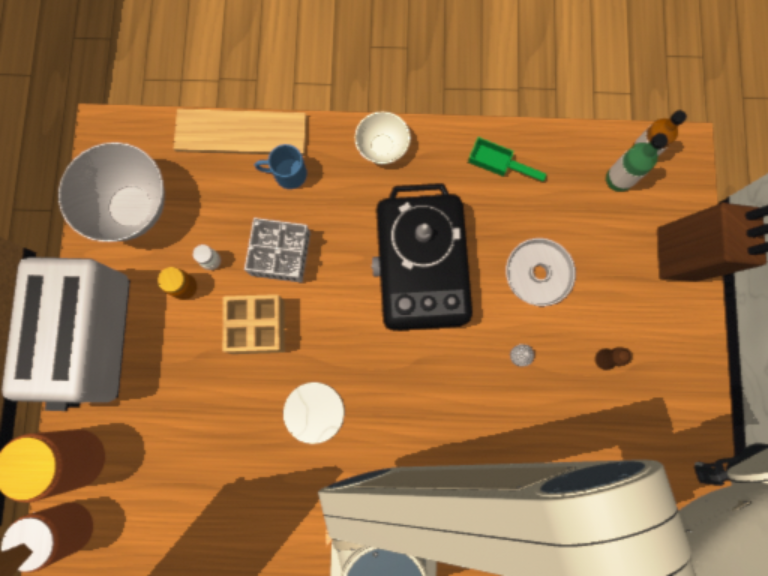

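View pics/scene0.png

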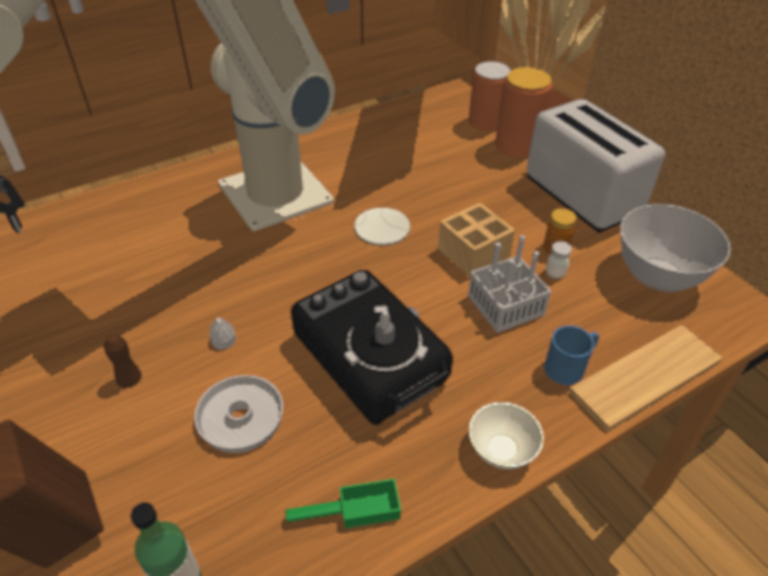

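Run:
```python
from h import *
c=np.load("top0.npy",allow_pickle=True).item()
for n,u,v,z in [("axis",424,232,.176),("pw",404,304,.122),("hi",428,303,.122),("sp",452,301,.122),("guard",540,272,.025),("ream",522,355,.05),("drain",277,248,.07),("caddy",252,324,.08),("spice",206,256,.075),("honey",172,280,.095),("mill",606,358,.1)]:
    print(n,onz(c,u/1.5,v/1.5,z).round(3))
```

```text
axis [ 0.612 -0.06   0.176]
pw [ 0.474 -0.025  0.122]
hi [ 0.477 -0.074  0.122]
sp [ 0.483 -0.123  0.122]
guard [ 0.569 -0.328  0.025]
ream [ 0.382 -0.281  0.05 ]
drain [0.595 0.25  0.07 ]
caddy [0.428 0.291 0.08 ]
spice [0.572 0.399 0.075]
honey [0.514 0.46  0.095]
mill [ 0.378 -0.443  0.1  ]
```

Run:
```python
from h import *
# approach high
m.move_to([.56,.1,.42],down(-np.pi/2))
for i,(p,yw) in enumerate([([.50,.27,.42],-np.pi/2),([.53,.26,.42],np.pi/2)]):
    m.move_to(p,down(yw)); m.hold(.3)
    c=wcam(); save(c,f"d{i}",1.5); np.save(f"d{i}.npy",c,allow_pickle=True)
print(m.get_time(),c["fx"])
```

```text
7.1083 280.3164777033706
```

View pics/d0.png

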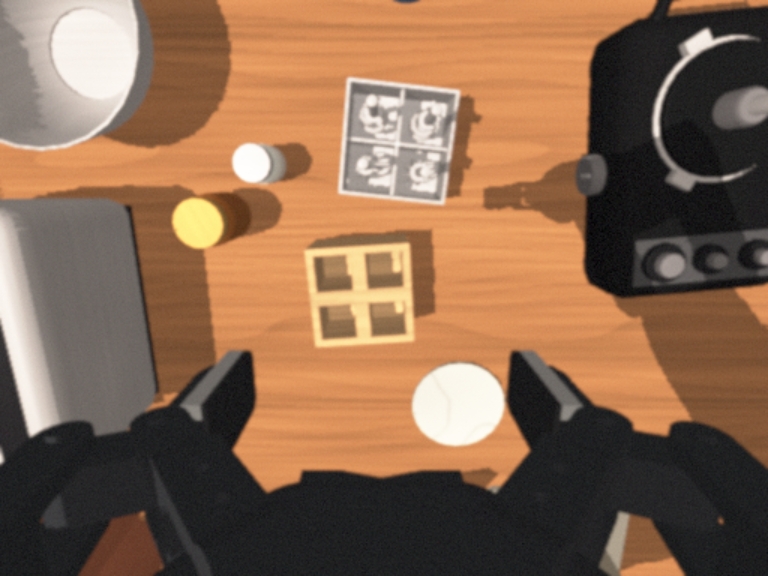

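View pics/d1.png

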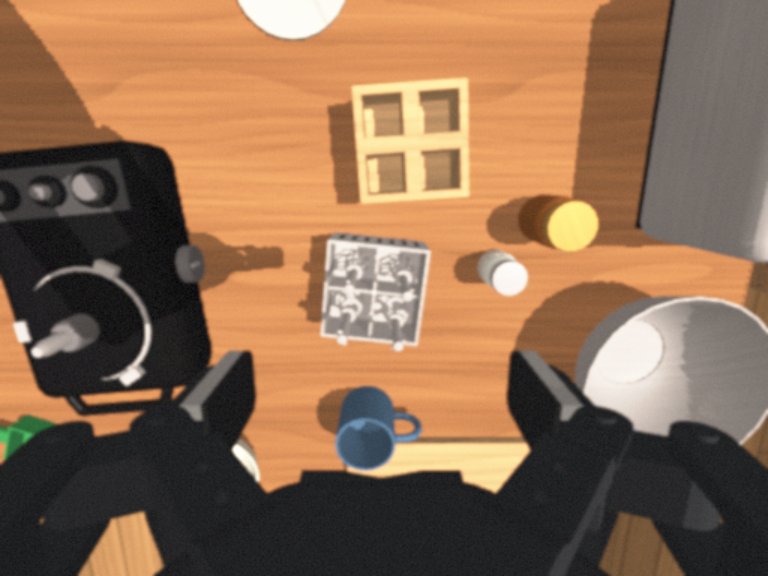

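Run:
```python
from h import *
d0,d1=[np.load(f"d{i}.npy",allow_pickle=True).item() for i in(0,1)]
def P(c,l,z): return np.array([onz(c,u/1.5,v/1.5,z)[:2] for u,v in l])
A=P(d0,[(306,249),(410,242),(414,342),(316,347)],.08);B=P(d1,[(353,87),(467,79),(468,195),(361,203)],.08)
C=P(d0,[(347,77),(460,91),(444,205),(339,192)],.07);D=P(d1,[(329,234),(430,246),(417,346),(321,335)],.07)
for q in(A,B,C,D):
    e=[(q[(i+1)%4]-q[i]) for i in range(4)]
    print(q.mean(0).round(4),[round(np.linalg.norm(x),3) for x in e],[round(np.degrees(np.arctan2(x[1],x[0]))%90,1) for x in e])
a=d0["image"][40:150,215:325,::-1];b=d1["image"][145:255,195:305,::-1]
cv2.imwrite("pics/crop.png",cv2.resize(np.hstack([a,b]),(800,400),interpolation=cv2.INTER_CUBIC))
```

```text
[0.433  0.2907] [np.float64(0.115), np.float64(0.118), np.float64(0.116), np.float64(0.117)] [np.float64(3.7), np.float64(3.2), np.float64(3.0), np.float64(3.0)]
[0.4341 0.2925] [np.float64(0.114), np.float64(0.114), np.float64(0.115), np.float64(0.115)] [np.float64(3.6), np.float64(3.5), np.float64(4.1), np.float64(3.3)]
[0.5994 0.2505] [np.float64(0.117), np.float64(0.116), np.float64(0.116), np.float64(0.115)] [np.float64(83.4), np.float64(83.9), np.float64(82.9), np.float64(84.3)]
[0.5973 0.2522] [np.float64(0.114), np.float64(0.122), np.float64(0.116), np.float64(0.122)] [np.float64(83.1), np.float64(84.3), np.float64(82.9), np.float64(83.6)]
```

View pics/crop.png

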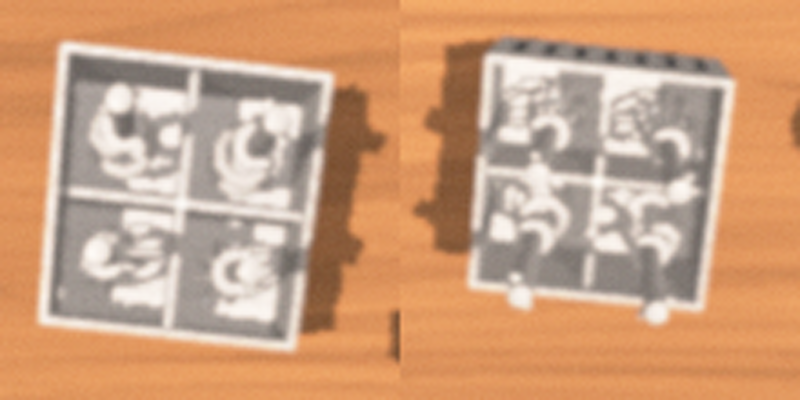

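```bash
cat >> h.py <<'E'
def tri(obs):
    A=np.zeros((3,3));b=np.zeros(3)
    for c,u,v in obs:
        o,d=ray(c,u,v); Q=np.eye(3)-np.outer(d,d); A+=Q; b+=Q@o
    p=np.linalg.solve(A,b); return p,[np.round(np.array(proj(c,p))-(u,v),1) for c,u,v in obs]
E
python3 - <<'E'
from h import *
d0,d1=[np.load(f"d{i}.npy",allow_pickle=True).item() for i in(0,1)]
s=110/400
Rz=np.array([[np.cos(-.11),-np.sin(-.11)],[np.sin(-.11),np.cos(-.11)]])
for n,a,b in [("++",(120,97),(655,313)),("+-",(262,143),(520,295)),("-+",(95,250),(685,185)),("--",(240,268),(540,170))]:
    a=(215+a[0]*s,40+a[1]*s); b=(195+(b[0]-400)*s,145+b[1]*s)
    j,k=[1 if ch=='+' else -1 for ch in n]
    p,r=tri([(d0,*a),(d1,*b)])
    print(n,"cell",(np.array([.5985,.2512])+Rz@[.028*j,.028*k]).round(3),p.round(3),r,onz(d0,*a,.156)[:2].round(3),onz(d1,*b,.156)[:2].round(3))
E
```

```text
++ cell [0.629 0.276] [0.627 0.276 0.16 ] [array([-0.2,  0. ]), array([-0.2,  0. ])] [0.628 0.276] [0.629 0.276]
+- cell [0.623 0.22 ] [0.61  0.227 0.184] [array([ 1.8, -0.1]), array([ 1.6, -0.1])] [0.613 0.226] [0.621 0.222]
-+ cell [0.574 0.282] [0.577 0.287 0.15 ] [array([-1. ,  0.1]), array([-0.9,  0.1])] [0.577 0.285] [0.575 0.288]
-- cell [0.568 0.226] [0.571 0.231 0.15 ] [array([ 0.6, -0. ]), array([ 0.5, -0.1])] [0.571 0.232] [0.569 0.231]
```

```bash
cat >> h.py <<'E'
DY,CY=np.radians(83.7),np.radians(93.4)
def well(j,k):
    a=np.radians(3.4); return np.array([.4335,.2915])+.029*np.array([j*np.cos(a)-k*np.sin(a),j*np.sin(a)+k*np.cos(a)])
def pick(x,y,zt=.121):
    m.command_gripper(.042,40); m.move_to([x,y,.24],down(DY)); m.servo_line([x,y,zt],rate=.15)
    m.command_gripper(0,40); w=m.get_width(); m.servo_line([x,y,.31],rate=.25); return w,m.get_width()
E
python3 - <<'E'
from h import *
print(pick(.576,.286)); w=well(1,1)
m.move_to([*w,.31],down(CY)); m.hold(.2); print(w,m.get_time(),m.get_contact_force())
ims=[]
for n in("scene","top"):
    c=m.camera(n); np.save(n+"1.npy",c,allow_pickle=True)
    u,v=map(int,proj(c,np.array([*w,.22]))); print(n,u,v)
    ims.append(cv2.resize(c["image"][v-60:v+60,u-50:u+50,::-1],(400,480),interpolation=2))
cv2.imwrite("pics/b1.png",np.hstack(ims))
E
```

```text
(0.00901461877749561, 0.008766279092553932)
[0.46072907 0.32216884] 11.375 [-0.31202249  0.38035078 -0.34086622]
scene 336 116
top 147 198
```

View pics/b1.png

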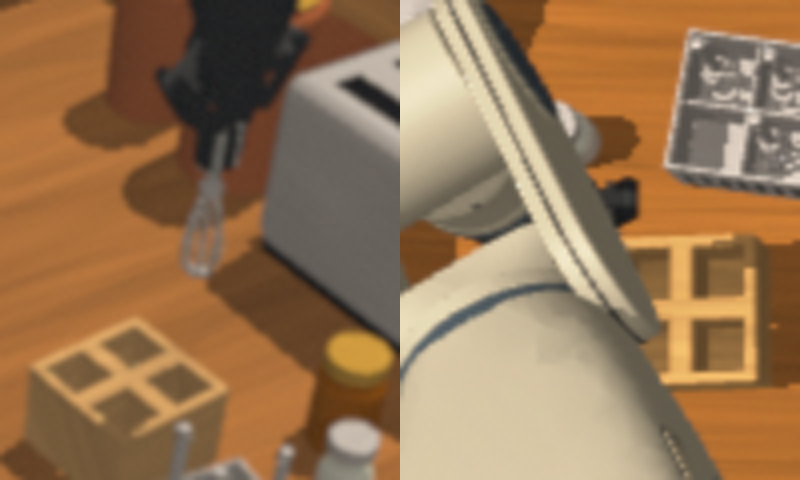

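Run:
```python
from h import *
c=np.load("scene1.npy",allow_pickle=True).item(); w=well(1,1)
for z in(.192,.272,.29): print(z,(np.array(proj(c,np.array([*w,z])))-(286,56))*4)
u,v=286+198/4,56+275/4; p=np.array(proj(c,np.array([*w,.192]))); print(onz(c,u,v,.192))
```

```text
0.192 [195.89157963 273.06870044]
0.272 [210.28543322 185.23958368]
0.29 [213.69572087 164.43052444]
[0.46352154 0.32200877 0.192     ]
```

```bash
cat >> h.py <<'E'
def place(j,k):
    w=well(j,k); m.move_to([*w,.31],down(CY)); m.hold(.15); f0=m.get_contact_force()
    for z in(.21,.19,.16,.131,.129):
        m.servo_line([*w,z],rate=.12); f=m.get_contact_force()-f0
        if np.linalg.norm(f)>5: print("contact",z,f.round(1)); break
    if z>.132: return False
    m.command_gripper(.04); m.servo_line([*w,.25],rate=.25); return True
E
python3 - <<'E'
from h import *
ok=place(1,1); print(ok,m.get_time())
for (x,y),s in [((.570,.231),(1,-1)),((.6285,.276),(-1,1)),((.621,.222),(-1,-1))]:
    if not ok: break
    g=pick(x,y); print(g)
    if g[1]<.005: break
    ok=place(*s); print(ok,m.get_time())
m.move_to([.50,.27,.42],down(-np.pi/2)); m.hold(.2)
c=wcam(); save(c,"e0",1.5)
E
```

```text
True 15.25
(0.008982604765088428, 0.008736587521603086)
True 22.375
(0.0088716694638589, 0.008565004025407318)
True 29.975
(0.009018932552860426, 0.008717166819143458)
True 37.7833
```

View pics/e0.png

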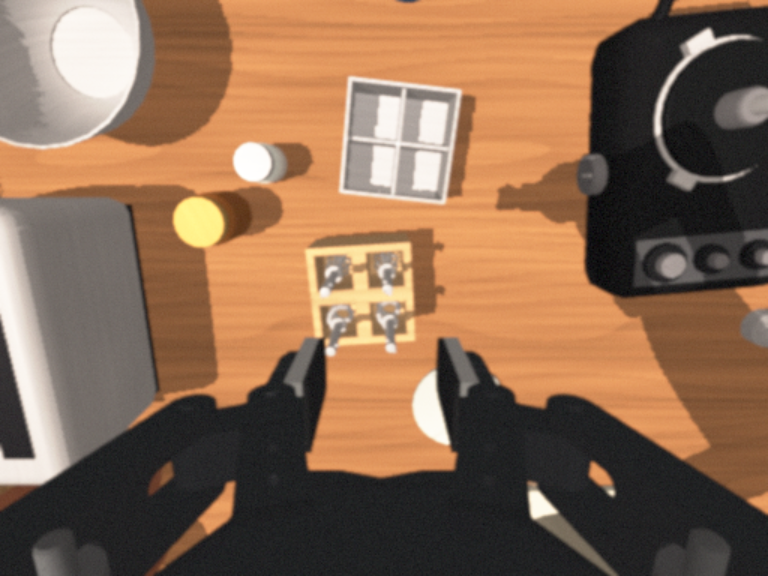

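Run:
```python
from h import *
for i,(p,yw) in enumerate([([.47,-.20,.45],-np.pi/2),([.56,-.17,.45],np.pi/2)]):
    m.move_to(p,down(yw)); m.hold(.3)
    c=wcam(); save(c,f"g{i}",1.5); np.save(f"g{i}.npy",c,allow_pickle=True)
print(m.get_time())
```

```text
45.6583
```

View pics/g0.png

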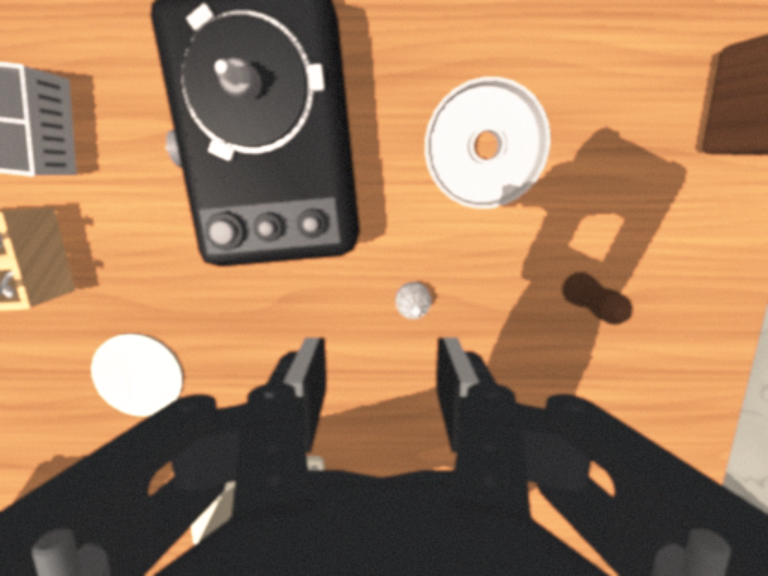

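View pics/g1.png

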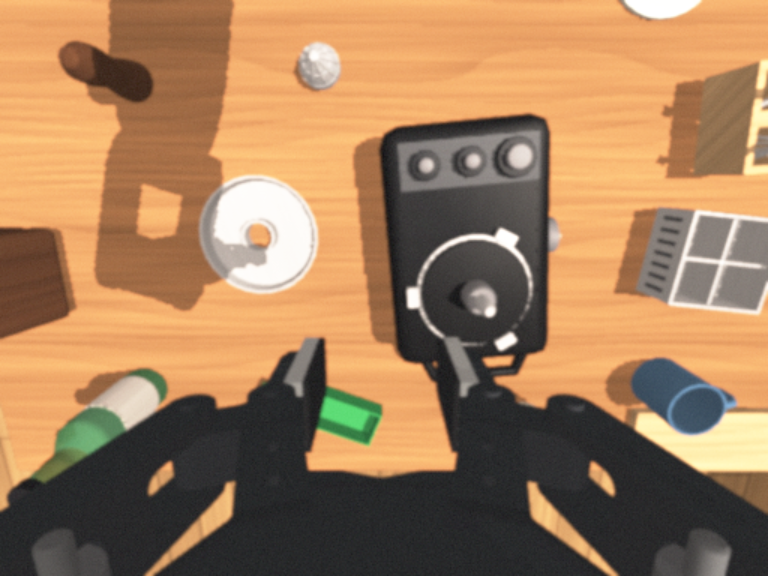

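```bash
cat > meas.py <<'E'
from h import *
def blob(c,u,v,w=50,lo=60):
    """low-saturation bright blob containing pixel: ellipse of outer hull"""
    h=cv2.cvtColor(c["image"],cv2.COLOR_RGB2HSV); k=((h[:,:,1]<70)&(h[:,:,2]>lo)).astype(np.uint8)
    n,l,st,_=cv2.connectedComponentsWithStats(k)
    u,v=int(u),int(v); sub=l[v-w:v+w,max(u-w,0):u+w]; ids=np.bincount(sub[sub>0]); i=ids.argmax()
    ys,xs=np.nonzero(l==i); return cv2.fitEllipse(cv2.convexHull(np.c_[xs,ys].astype(np.int32))),(l==i)
E
python3 - <<'E'
from meas import *
g=[np.load(f"g{i}.npy",allow_pickle=True).item() for i in(0,1)]
s=1/1.5
def T(n,a,b): print(n,*[(x.round(4) if hasattr(x,'round') else x) for x in tri([(g[0],a[0]*s,a[1]*s),(g[1],b[0]*s,b[1]*s)])])
T("tip",(221,67),(489,311)); T("pw",(223,231),(518,156)); T("hi",(267,228),(471,161)); T("sp",(313,223),(426,165)); T("ream",(413,303),(319,64))
for c,(u,v) in zip(g,[(488,143),(259,234)]):
    e,_=blob(c,u*s,v*s,55,120); print("guard",e[0],e[1],onz(c,*e[0],.022).round(4))
for c,(u,v) in zip(g,[(487,145),(259,236)]): print("sleeve",onz(c,u*s,v*s,.025).round(4))
for c,(u,v) in zip(g,[(414,300),(319,66)]):
    e,_=blob(c,u*s,v*s,16,90); print("ream",e[0],e[1],onz(c,*e[0],.02).round(4))
# white ring centre on the shoulder: three tabs excluded by circle through ring extremes
for c,l in zip(g,[(182,313,10,153),(417,532,234,346)]): print("ring",onz(c,(l[0]+l[1])/2*s,(l[2]+l[3])/2*s,.112).round(4))
c=g[0];im=cv2.resize(c["image"][20:90,100:240,::-1],None,fx=5,fy=5,interpolation=2);cv2.imwrite("pics/mz.png",im)
E
```

```text
tip [ 0.6251 -0.0642  0.1775] [array([-0.2, -0.1]), array([-0.1, -0.1])]
pw [ 0.4768 -0.0254  0.1056] [array([-0.1, -0.1]), array([-0.1, -0.1])]
hi [ 0.4821 -0.0781  0.1207] [array([-0.3, -0.2]), array([-0.3, -0.2])]
sp [ 0.4849 -0.1222  0.0932] [array([-0.8, -0.5]), array([-0.8, -0.5])]
ream [ 0.3711 -0.2425  0.0313] [array([-0.3, -0.2]), array([-0.4, -0.3])]
guard (324.447265625, 94.55482482910156) (82.04401397705078, 89.22874450683594) [ 0.576  -0.3307  0.022 ]
guard (172.0614776611328, 155.76773071289062) (75.69768524169922, 81.71501922607422) [ 0.5701 -0.3304  0.022 ]
sleeve [ 0.5721 -0.3307  0.025 ]
sleeve [ 0.5727 -0.3286  0.025 ]
ream (274.9511413574219, 199.8870849609375) (22.722412109375, 23.808895111083984) [ 0.3717 -0.2432  0.02  ]
ream (212.6944122314453, 43.43501663208008) (26.7666015625, 31.135581970214844) [ 0.3702 -0.2433  0.02  ]
ring [ 0.6266 -0.0669  0.112 ]
ring [ 0.6219 -0.0643  0.112 ]
```

Run:
```python
from h import *
Y=down(-np.pi/2); x,y=.573,-.330
m.command_gripper(.065,60); m.move_to([x,y,.2],Y); m.servo_line([x,y,.06]); m.servo_line([x,y,.029],rate=.05)
print(m.get_contact_force().round(1))
m.command_gripper(0,60); print("w",m.get_width(),m.get_grip_force(),m.get_contact_force().round(1))
m.servo_line([x,y,.29],rate=.2); print(m.get_width())
m.move_to([.6248,-.0648,.29],Y); m.hold(.3); print(m.get_contact_force().round(2),m.get_time())
c=wcam(); np.save("h0.npy",c,allow_pickle=True); save(c,"h0",1.5)
c=m.camera("scene"); u,v=map(int,proj(c,np.array([.6248,-.0648,.22]))); cv2.imwrite("pics/h1.png",cv2.resize(c["image"][v-70:v+70,u-80:u+80,::-1],None,fx=4,fy=4))
```

```text
[-1.  -0.4  0.9]
w 0.04369438103894958 60.64796894788742 [-1.6  0.8  6.2]
0.044284425660778406
[-0.25 -0.47 -2.32] 53.4833
```

View pics/h1.png

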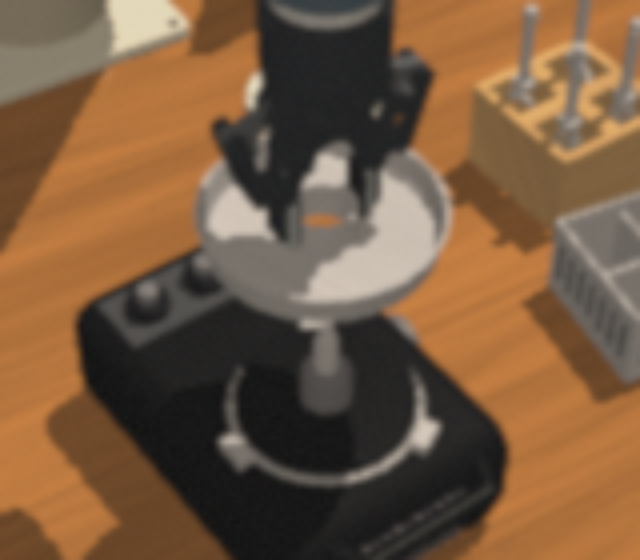

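```bash
cat >> h.py <<'E'
def insert(x,y,z0,zend,fmax=12,search=True,step=.003):
    """lower in steps with force check; on early contact spiral by small offsets"""
    f0=m.get_contact_force(); z=z0; off=np.zeros(2); k=0; push=0
    while z>zend+1e-4:
        z=max(z-step,zend); m.servo_line([x+off[0],y+off[1],z],rate=.04); f=m.get_contact_force()-f0
        if np.linalg.norm(f[:2])>3 and f[2]<fmax: off+=np.clip(f[:2]*1e-4,-.0007,.0007)
        if f[2]>fmax:
            print("z",round(z,4),"pos",m.get_position().round(4),"f",f.round(1),"off",off.round(4))
            if not search: break
            k+=1
            if k>14: break
            z+=2*step; m.servo_line([x+off[0],y+off[1],z],rate=.04)
            a=k*2.4; r=.0012*np.sqrt(k); off=r*np.array([np.cos(a),np.sin(a)])
    print("end",m.get_position().round(4),(m.get_contact_force()-f0).round(1),off.round(4),m.get_time())
    return off
E
python3 - <<'E'
from h import *
m.servo_line([.6248,-.0648,.19],rate=.15); m.hold(.2)
insert(.6248,-.0648,.19,.146)
E
```

```text
end [ 0.6255 -0.064   0.1458] [-0.4  0.2  0.1] [0.0009 0.0008] 58.35
```

Run:
```python
from h import *
insert(.6257,-.0640,.146,.132,fmax=25,search=False,step=.002)
```

```text
z 0.138 pos [ 0.6258 -0.064   0.1418] f [-10.7   0.4  29.4] off [-0.0005 -0.    ]
end [ 0.6258 -0.064   0.1418] [-10.7   0.4  29.4] [-0.0005 -0.    ] 59.35
```

Run:
```python
from h import *
for z in(.137,.1355):
    m.servo_line([.6252,-.064,z],rate=.04); m.hold(.2); print(m.get_position().round(4),m.get_contact_force().round(1))
m.servo_line([.6252,-.064,.141],rate=.04); m.hold(.2); print(m.get_position().round(4),m.get_contact_force().round(1))
m.command_gripper(.062); m.servo_line([.6252,-.064,.30],rate=.15)
m.move_to([.57,-.064,.42],down(-np.pi/2)); m.hold(.2); c=wcam(); np.save("k0.npy",c,allow_pickle=True); a=c["image"]
c=m.camera("scene"); np.save("k1.npy",c,allow_pickle=True)
cv2.imwrite("pics/k.png",np.hstack([cv2.resize(x[:,:,::-1],(480,480),interpolation=2) for x in(a[0:200,150:350],)] +[cv2.resize(c["image"][170:290,190:310,::-1],(320,480) if 0 else (320,320)) if 0 else cv2.resize(c["image"][165:285,190:270,::-1],(320,480),interpolation=2)]))
```

```text
[ 0.6258 -0.0641  0.1417] [-11.9   1.6  33.9]
[ 0.6259 -0.064   0.1417] [-16.8   1.8  45.8]
[ 0.6258 -0.0641  0.1419] [-3.5  0.6 12.8]
```

View pics/k.png

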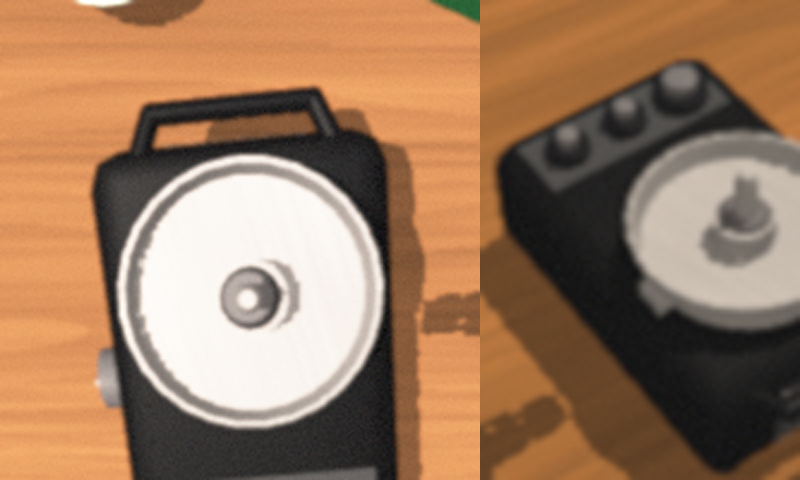

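Run:
```python
from h import *
Y=down(-np.pi/2); x,y=.3713,-.2430
m.command_gripper(.075,60); m.move_to([x,y,.25],Y); m.hold(.2); c=wcam(); save(c,"r0",1.5)
h=cv2.cvtColor(c["image"],cv2.COLOR_RGB2HSV); print(np.round(proj(c,np.array([x,y,.04]))))
m.servo_line([x,y,.09]); m.servo_line([x,y,.024],rate=.06); print(m.get_contact_force().round(1))
m.command_gripper(0,60); print("w",m.get_width(),m.get_grip_force(),m.get_contact_force().round(1))
m.servo_line([x,y,.30],rate=.2); print(m.get_width()); 
m.move_to([.6252,-.0642,.30],Y); m.hold(.3); print(m.get_contact_force().round(2),m.get_time())
c=m.camera("scene"); u,v=map(int,proj(c,np.array([.6248,-.0648,.22]))); cv2.imwrite("pics/r1.png",cv2.resize(c["image"][v-70:v+70,u-80:u+80,::-1],None,fx=4,fy=4))
```

```text
[254. 175.]
[-0.2 -0.   0.7]
w 0.04647941369342236 59.53296639025211 [-0.5  0.9 11.4]
0.0465524788527977
[ 0.01 -0.9  -0.56] 70.7667
```

View pics/r1.png

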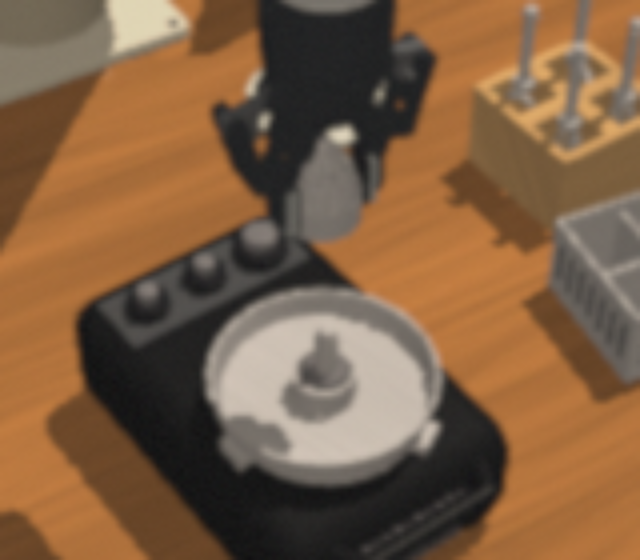

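Run:
```python
from h import *
x,y=.6252,-.0642
m.servo_line([x,y,.207],rate=.15); m.hold(.2)
o=insert(x,y,.207,.168,fmax=10,step=.003)
```

```text
end [ 0.6272 -0.0636  0.1678] [ 0.2 -0.1  0.7] [0.0022 0.0006] 75.0333
```

Run:
```python
from h import *
insert(.6274,-.0636,.168,.155,fmax=20,search=False,step=.002)
p=m.get_position()
m.servo_line([p[0],p[1],p[2]-.006],rate=.04); m.hold(.2); print(m.get_position().round(4),m.get_contact_force().round(1))
```

```text
z 0.162 pos [ 0.6279 -0.0637  0.1647] f [-6.6 -0.5 20.2] off [0. 0.]
end [ 0.6279 -0.0637  0.1647] [-6.6 -0.5 20.2] [0. 0.] 75.7833
[ 0.6282 -0.0637  0.1643] [-16.9   1.7  41.4]
```

Run:
```python
from h import *
m.command_gripper(.075); m.servo_line([.6279,-.0637,.30],rate=.15)
m.move_to([.50,-.07,.42],down(-np.pi/2)); m.hold(.2); c=wcam(); np.save("q0.npy",c,allow_pickle=True); a=c["image"]
cs=m.camera("scene")
print(np.round(proj(cs,np.array([.6252,-.0642,.201])),1),np.round(proj(cs,np.array([.6252,-.0642,.14])),1),np.round(proj(c,np.array([.6252,-.0642,.201])),1))
g=[np.load(f"g{i}.npy",allow_pickle=True).item() for i in(0,1)]; s=1/1.5
for n,A,B in [("pw",(223,231),(518,156)),("hi",(267,228),(471,161)),("sp",(313,223),(426,165))]:
    print(n,onz(g[0],A[0]*s,A[1]*s,.122).round(4),onz(g[1],B[0]*s,B[1]*s,.122).round(4))
cv2.imwrite("pics/q.png",np.hstack([cv2.resize(a[0:220,150:350,::-1],(440,480),interpolation=2),cv2.resize(cs["image"][165:285,190:280,::-1],(360,480),interpolation=2)]))
```

```text
[255.8 201.9] [255.6 218. ] [248.4  61.6]
pw [ 0.4788 -0.0318  0.122 ] [ 0.4776 -0.0304  0.122 ]
hi [ 0.482  -0.0789  0.122 ] [ 0.4824 -0.078   0.122 ]
sp [ 0.4873 -0.128   0.122 ] [ 0.4863 -0.1239  0.122 ]
```

View pics/q.png

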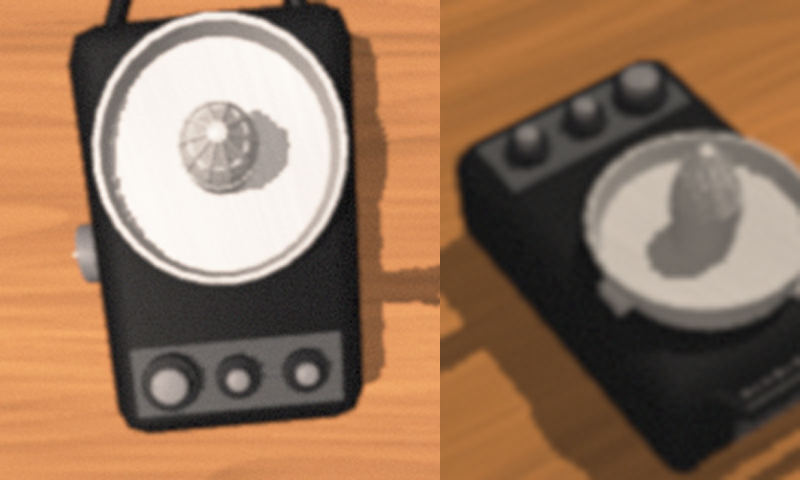

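Run:
```python
from h import *
c=np.load("q0.npy",allow_pickle=True).item()
for u,v in[(170,385),(238,380),(308,374)]: print(onz(c,150+u/2.2,v*220/480,.122).round(4))
m.command_gripper(0,30); Y=down(np.pi/2)
def press(x,y):
    m.move_to([x,y,.19],Y); m.servo_line([x,y,.152],rate=.1); m.hold(.2); f0=m.get_contact_force()[2]; L=[]
    for z in np.arange(.147,.130,-.0015):
        m.servo_line([x,y,z],rate=.03); f=m.get_contact_force()[2]-f0; L.append((round(m.get_position()[2],4),round(f,1)))
        if f>9: break
    m.hold(.3); print(L,m.get_position().round(4),m.get_time()); m.servo_line([x,y,.19],rate=.1); m.hold(.3)
P=(.478,-.0305);S=(.4866,-.126)
press(*P); press(*S); press(*P)
```

```text
[ 0.4783 -0.0298  0.122 ]
[ 0.4819 -0.0767  0.122 ]
[ 0.4861 -0.1247  0.122 ]
[(np.float64(0.1468), np.float64(-0.8)), (np.float64(0.1454), np.float64(-0.5)), (np.float64(0.144), np.float64(1.0)), (np.float64(0.1426), np.float64(0.8)), (np.float64(0.141), np.float64(2.1)), (np.float64(0.1395), np.float64(2.4)), (np.float64(0.1381), np.float64(3.1)), (np.float64(0.1377), np.float64(19.2))] [ 0.4783 -0.0305  0.1377] 85.1417
[(np.float64(0.1468), np.float64(-0.5)), (np.float64(0.1454), np.float64(-0.2)), (np.float64(0.144), np.float64(-0.2)), (np.float64(0.1425), np.float64(1.3)), (np.float64(0.141), np.float64(2.8)), (np.float64(0.1395), np.float64(2.2)), (np.float64(0.138), np.float64(2.2)), (np.float64(0.1377), np.float64(18.9))] [ 0.4868 -0.1261  0.1377] 89.6917
[(np.float64(0.1469), np.float64(1.1)), (np.float64(0.1454), np.float64(0.4)), (np.float64(0.144), np.float64(0.1)), (np.float64(0.1425), np.float64(1.3)), (np.float64(0.141), np.float64(3.7)), (np.float64(0.1395), np.float64(3.1)), (np.float64(0.1381), np.float64(4.2)), (np.float64(0.1377), np.float64(20.4))] [ 0.4782 -0.0305  0.1377] 94.2417
```

Run:
```python
from h import *
m.servo_line([.478,-.0305,.3],rate=.2); m.move_to([.3,-.45,.4],down(-np.pi/2)); m.hold(.3); save(m.camera("scene"),"fin",1.5)
```

```text
(no output)
```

View pics/fin.png

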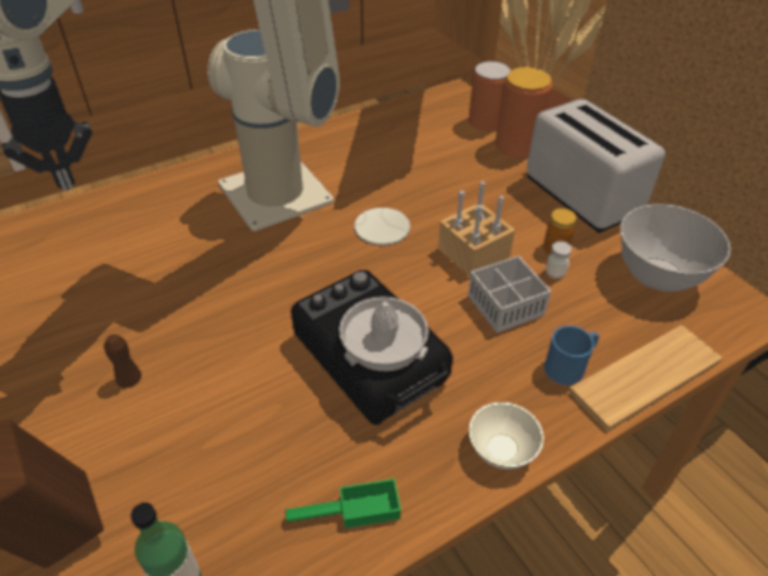

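The picture shows four beaters in the caddy (about (478,225)), the guard and reamer home on the mixer (about (384,325)), an empty drainer, and everything else where it stood.

```bash
python3 -c "
from rig import manip as m
print(m.get_time(), m.sign_off())"
```

```text
the job is handed in; nothing more can be done
98.2 None
```

The job is done and handed in at 98 s: all four beaters are head down in the caddy, the guard and then the reamer are fully home, and power, spin and power were each pressed to the stop; the middle key was not pressed and nothing else was moved.

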